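Set the finishing bench straight after dyeing

TASK

Set this leather-finishing bench straight: put the big tin beside the stone slab, on the side away from the drip stand, level with the middle of that side and about 2 cm clear of the slab, and put the small tin centred on top of it. Stand the jar upright on the bench in the gap between the slab and the drip stand, touching neither. Hang the rinsed cup, mouth down, on whichever peg of the drip stand is farther from the slab, so that it hangs freely on the peg, and leave the sprayer, the glue can and the mallet where they are.

Things in the scene. Friction and masses are not known exactly. Their poses are not given: they have to be found in the camera images.
- slab: Fixed pale marble slab lying on the bench, 100 mm (its x, front to back) by 120 mm (its y, left to right), 15 mm thick. Origin at the centre of its underside, z up; its yaw differs a little from start to start. It lies either to the left or to the right of the drip stand.
- stand: Fixed drip stand: wooden base 70 (x) by 140 (y) by 12 mm high; origin at the centre of its underside. Two bare steel pegs, 14 mm thick, round-tipped, rise from the base at x = 0, y = +28 and -28 mm and lean outwards along y, 15 degrees from upright; tip tops 108 mm above the bench, at y = +52 and -52 mm. It stands beside the slab, roughly in line along y.
- cup: Loose straight-sided white plastic cup, no handle, mouth down on the bench: 58 mm outside diameter, 80 mm tall, wall 3 mm, closed end (on top) 4 mm thick. Origin at the centre of the mouth (lower end), z up to the closed end. About 0.08 kg. Lowered over a peg until the tip meets its closed end (mouth 32 mm above the bench), it hangs, leans to about the peg's slant and clears the base.
- big_tin: Loose flat round closed aluminium tin, 64 mm diameter, 36 mm tall, flat top, about 0.14 kg. Origin at the centre of its underside, z up.
- small_tin: Loose flat round closed aluminium tin, 44 mm diameter, 26 mm tall, about 0.06 kg. Origin at the centre of its underside, z up.
- jar: Loose closed amber glass jar with a black cap, 40 mm diameter, 80 mm tall overall, about 0.14 kg. Origin at the centre of its underside, z up.
- sprayer: Bystander: white spray bottle with blue head, 68 mm diameter, 185 mm tall, standing at the left of the work. Origin at the centre of its underside. Not to be moved.
- glue_can: Bystander: yellow and red can, 76 mm diameter, 100 mm tall, standing at the right of the work. Origin at the centre of its underside. Not to be moved.
- mallet: Bystander: mallet with a wooden handle and white head, about 250 mm long, lying left to right beyond the slab and stand, far side of the bench. Origin underneath its middle. Not to be moved.
There are look-alikes about, which are no part of the job. What is shaped like the small_tin but pink or yellow is not meant. Leave any orange look-alike of the stand alone.

How it is judged:
At the end, for the whole second after the job is handed in: Big tin on the side of the slab away from the stand, gap 5-35 mm, within 18 mm of mid-side; small tin on it, centres within 10 mm; jar upright between slab and stand, 3 mm clear of each, within 50 mm of both centre lines; cup hung on the far peg, mouth 20-45 mm up, lean < 0.45 rad; all at rest (((y of stand in the frame of slab above 0 m and y of big_tin in the frame of slab between -0.127 and -0.097 m and y of jar in the frame of slab between 0.083 and 0.5 m and y of jar in the frame of stand between -0.5 and -0.093 m and y of cup in the frame of stand between 0.015 and 0.06 m) or (y of stand in the frame of slab below 0 m and y of big_tin in the frame of slab between 0.097 and 0.127 m and y of jar in the frame of slab between -0.5 and -0.083 m and y of jar in the frame of stand between 0.093 and 0.5 m and y of cup in the frame of stand between -0.06 and -0.015 m)) and x of big_tin in the frame of slab between -0.018 and 0.018 m and height (world z) of each of big_tin, jar below 0.006 m and horizontal distance between small_tin and big_tin below 0.01 m and height (world z) of small_tin between 0.032 and 0.041 m and x of jar in the frame of slab between -0.05 and 0.05 m and x of jar in the frame of stand between -0.05 and 0.05 m and x of cup in the frame of stand between -0.02 and 0.02 m and height (world z) of cup between 0.02 and 0.045 m and linear speed of each of cup, big_tin, small_tin, jar below 0.02 m/s and angle between cup's own z axis and vertical below 0.45 rad and angle between each of big_tin, small_tin, jar's own z axis and vertical below 0.1 rad); the robot touches nothing.
It fails at once if the sprayer is disturbed (moved more than 25 mm) (distance of sprayer from where it was at the start of the episode above 0.025 m).
It fails at once if the glue can is disturbed (moved more than 25 mm) (distance of glue_can from where it was at the start of the episode above 0.025 m).
It fails at once if the mallet is disturbed (moved more than 25 mm) (distance of mallet from where it was at the start of the episode above 0.025 m).
It also fails if it takes over 112 s, if anything falls off the work surface, if the arm or the gripper's body presses on something with over 40 N, if the wrist force passes 120 N, or if a joint passes its speed limit or range.

ROBOT

A 6-joint arm with a two-finger parallel gripper is mounted at the origin on the work surface. World frame = base frame: x ahead of the robot, y to its left, z up, the work surface at z = 0. Lengths are in m, angles in rad, forces in N, time in s.
With the tool pointing down it reaches from about 0.25 to 0.775 m from the base axis. Payload 4 kg.
Tool frame: the origin (TCP) lies between the finger pads; the fingertips stand manip.nose_length ahead of it and the grasp point (between the pads) lies 8 mm behind it (manip.nose_length is the distance from the TCP to the fingertips, in m); z points along the fingers, y is the line along which they close (so a half turn about z gives the same grasp; the last joint's range is limited). The gripper opens to 85 mm and grips with 20 to 120 N. Pads are 22 mm wide; open, the fingers measure 114 mm over their backs; the gripper's body (76 mm by 85 mm) begins 54 mm behind the grasp point. The pads swing forward as they close: fully open they stand 13 mm farther back than shut.
Start: joints at [-1.252, 0.087, 1.371, -0, 1.684, -0.103], TCP at [0.225, -0.502, 0.242] pointing down, gripper open.
Joint ranges: [-3.1, 3.1], [-0.76, 2.03], [0.27, 2.55], [-1.08, 4.22], [0.17, 2.65], [-2.57, 2.57]. Speed limits (rad/s): [2.79, 2.79, 3.14, 3.14, 3.14, 3.14].

INTERFACE

Orientations are given as a 3x3 rotation matrix whose columns are the frame's x, y, z axes.
In Python, from bench import manip, cams gives the robot as it stands.
- The arm moves only by the tool apply_moves, never from a script. Its argument "deltas" is a list of rows, each an object with "xyz": the shift along the tool's x, y, z in mm, a list of three; "delta_rot": the turn, a rotation vector about the tool's x, y, z in degrees, a list of three. A call has 1 to 12 rows; each row shifts and turns the commanded pose from where the row before left it, along the tool's axes as they then stand; what a row does not reach is not made up. A row lasts 1/10 s, in which the tool goes at most 50 mm and 8.59 degrees, less where a joint would pass 70% of its speed; a pose out of reach is approached as far as the arm can. A call with a gripper value outside its range is refused whole. "jaw" is the opening, from 0 (shut) to 1 (fully open), set as the call begins (left out, the last holds). The fingers move at their own pace and stop on an object; "newtons" is the grip in N (left out, the last holds). Time passes only in rows, so rows that do not move let the fingers close. It gives the time, the measured TCP pose, the force, the opening and the grip force at its end, in the units of the state.
- manip.state(): the state, without advancing time (a new reading comes with each control period).
- cams.capture(name): name is "scene" or "top" or "wrist"; returns the picture (420x560x3 uint8, red, green, blue); there is no depth.
- cams.calibration(name): a dict with "intrinsics" (3x3 intrinsics, pixels), "xyz" and "attitude" of the camera in the world; the wrist camera has in their place "mount" (4x4, takes a point from camera to tool coordinates, whose origin is the TCP and whose axes are the flange's). Camera axes: x right, y up, looking along -z (the intrinsics and any distortion apply to the point x, -y, -z); pixel columns grow to the right and rows downward; lengths in m; the calibration is good to about 2 mm. A picture is of the moment at which its call begins: read the wrist's pose just before it. calibration takes no time and is no camera call.
- manip.hand_in(): hands the job in; it is judged then, once.
The state is a dict: "t": time; "joint_positions": joint angles; "dq": joint speeds; "tau": joint torques, N m; "eef_pos": TCP position; "ee_rot": TCP orientation; "contact_force": force on the tool from outside, world axes, zero at the start; "moment": the same for the moment, N m; "finger_gap": finger opening in m; "gripper_force": force on a finger pad.
Only numpy, scipy, OpenCV 4.12 (cv2) and the standard library are available. Lean on these libraries where they do the work, as an engineer would, in place of code of your own. Each camera call takes 0.05 s, during which the arm holds its last target. There are 200 camera calls.

## Working session

There is one attempt and no reset: what is moved stays moved. The work goes in short steps, Python scripts to look and compute and a tool call to move; the robot and the scene stay as the last step left them, time stands still between calls to the robot, and variables do not carry over. Pictures are saved under pics/ and viewed, at most 14 in all, crops included, and the job is handed in when it is done.

Besides the shell and the picture viewer there is one more tool, called after "Call:" as name(argument=value, ...), one argument or row to a line, values as JSON. apply_moves: Moves the arm, as the interface text tells. Its arguments: {"type":"object","properties":{"deltas":{"type":"array","items":{"type":"object","properties":{"xyz":{"type":"array","items":{"type":"number"}},"delta_rot":{"type":"array","items":{"type":"number"}}}}},"jaw":{"type":"number"},"newtons":{"type":"number"}},"required":["deltas"]}

```bash
ls; mkdir -p pics
python3 - <<'E'
from bench import manip,cams
import cv2,json
s=manip.state();print(s);print(manip.nose_length)
for n in("scene","top","wrist"):
    im=cams.capture(n);cv2.imwrite(f"pics/{n}0.png",im[:,:,::-1]);print(n,cams.calibration(n))
E
```

```text
pics
{'t': 0.0, 'joint_positions': array([-1.25212539e+00,  8.79878428e-02,  1.37225484e+00, -1.61211878e-05,
        1.68359825e+00, -1.03114766e-01]), 'dq': array([ 0.00072811,  0.0009661 , -0.00035374,  0.0014468 , -0.00160957,
       -0.00035091]), 'tau': array([-6.30557370e-04, -3.51866877e+01, -3.13273287e+01, -2.74669073e-04,
        1.09438511e-02, -6.51443614e-06]), 'eef_pos': array([ 0.22500072, -0.50135719,  0.24112085]), 'ee_rot': array([[ 9.12360160e-01,  4.09387861e-01, -7.19609531e-04],
       [ 4.09388436e-01, -9.12357699e-01,  2.13006828e-03],
       [ 2.15482798e-04, -2.23798925e-03, -9.99997472e-01]]), 'contact_force': array([ 0.07469248,  0.48923548, -0.06718716]), 'moment': array([ 0.06000453,  0.01510361, -0.01630538]), 'gripper_force': 0.0, 'finger_gap': 0.08524874366895761}
0.011
scene {'intrinsics': array([[507.23335678,   0.        , 277.4333817 ],
       [  0.        , 507.23335678, 227.08156055],
       [  0.        ,   0.        ,   1.        ]]), 'xyz': array([1.59022622, 0.58057411, 0.89515363]), 'attitude': array([[-0.4987577 , -0.51490193,  0.69722074
[... 311 characters left out ...]
, 1.18336805]), 'attitude': array([[-0.02659765,  0.97937882, -0.20027405],
       [-0.99964094, -0.02670939,  0.0021445 ],
       [-0.00324892,  0.20025918,  0.97973757]])}
wrist {'intrinsics': array([[350.80780394,   0.        , 279.88324213],
       [  0.        , 350.80780394, 208.77234815],
       [  0.        ,   0.        ,   1.        ]]), 'mount': array([[ 6.76367706e-04,  9.50814767e-01,  3.09759297e-01,
         7.91553541e-02],
       [ 9.99999770e-01, -6.55448474e-04, -1.71608935e-04,
        -1.05828893e-03],
       [ 3.98629492e-05,  3.09759342e-01, -9.50814992e-01,
        -1.31572297e-01],
       [ 0.00000000e+00,  0.00000000e+00,  0.00000000e+00,
         1.00000000e+00]])}
```

View pics/top0.png

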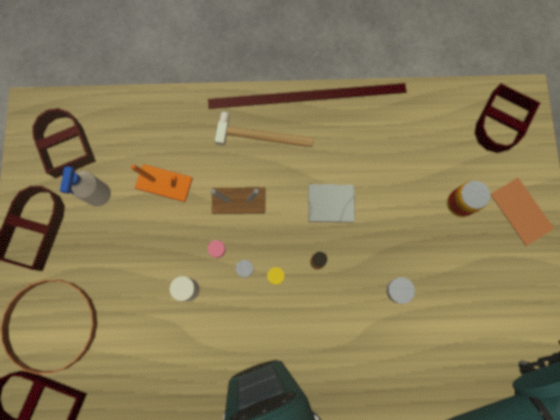

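View pics/scene0.png

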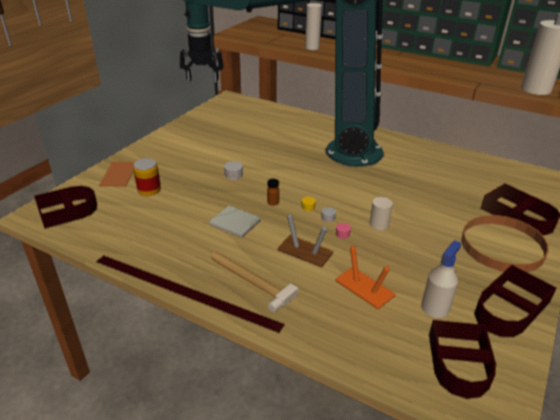

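The top view shows the slab at (331,202), right of the stand (238,200), so the far peg is the left one (+y). The cup is at (182,289), the big tin at (401,290), the small grey tin at (244,269) and the jar at (319,260). The scene view agrees.

```bash
cat > h.py <<'E'
import numpy as np,cv2
from bench import manip,cams
def cam(n,st=None):
    c=cams.calibration(n)
    if n=="wrist":
        st=st or manip.state();M=c["mount"];R=st["ee_rot"]
        return c["intrinsics"],R@M[:3,3]+st["eef_pos"],R@M[:3,:3]
    return c["intrinsics"],c["xyz"],c["attitude"]
def ray(C,uv):
    K,o,A=C;p=np.linalg.inv(K)@[uv[0],uv[1],1.];d=A@[p[0],-p[1],-p[2]];return o,d/np.linalg.norm(d)
def plane(C,uv,z):
    o,d=ray(C,uv);return o+d*(z-o[2])/d[2]
def tri(C1,a,C2,b):
    o1,d1=ray(C1,a);o2,d2=ray(C2,b)
    t=np.linalg.lstsq(np.c_[d1,-d2],o2-o1,rcond=None)[0];p,q=o1+t[0]*d1,o2+t[1]*d2
    return (p+q)/2,np.linalg.norm(p-q)
def proj(C,X):
    K,o,A=C;p=A.T@(np.asarray(X)-o);p=K@[p[0],-p[1],-p[2]];return p[:2]/p[2]
def blobs(im,lo,hi,roi=None,amin=60):
    h=cv2.cvtColor(im,cv2.COLOR_RGB2HSV);m=cv2.inRange(h,lo,hi)
    if roi is not None:
        r=np.zeros_like(m);x0,y0,x1,y1=roi;r[y0:y1,x0:x1]=255;m&=r
    m=cv2.morphologyEx(m,cv2.MORPH_OPEN,np.ones((3,3),np.uint8))
    cs=cv2.findContours(m,cv2.RETR_EXTERNAL,cv2.CHAIN_APPROX_NONE)[0]
    return [c for c in cs if cv2.contourArea(c)>amin]
def shot(n,name=None):
    C=cam(n);im=cams.capture(n)
    if name: cv2.imwrite(f"pics/{name}.png",im[:,:,::-1])
    return C,im
E
python3 - <<'E'
from h import *
im=cv2.imread("pics/top0.png")[:,:,::-1].copy();hs=cv2.cvtColor(im,cv2.COLOR_RGB2HSV)
for n,u,v in[("cup",182,289),("big",401,290),("small",244,269),("jar",319,260),("slab",331,202),("stand",238,207),("wood",280,330)]:print(n,hs[v,u])
T=cam("top")
for c in blobs(im,(0,0,90),(179,75,255)):
    (x,y),(w,h),a=cv2.minAreaRect(c)
    print(np.round([x,y,w,h,a],1),cv2.contourArea(c),np.round(plane(T,(x,y),.03),3))
im=cv2.imread("pics/scene0.png")[:,:,::-1].copy()
print("scene")
for c in blobs(im,(0,0,90),(179,75,255),(200,140,450,320),20):
    (x,y),(w,h),a=cv2.minAreaRect(c)
    print(np.round([x,y,w,h,a],1))
E
```

```text
cup [ 28  36 200]
big [ 47  11 160]
small [ 50  10 157]
jar [23 76 54]
slab [ 39  22 163]
stand [ 15 140 115]
wood [ 23 105 167]
[400.5 290.   26.   27.   90. ] 581.0 [ 0.363 -0.291  0.03 ]
[183.5 288.   24.   29.   90. ] 556.5 [0.382 0.246 0.03 ]
[244. 268.  18.  18.  90.] 251.0 [0.428 0.095 0.03 ]
[331. 203.  38.  46.  90.] 1716.0 [ 0.588 -0.13   0.03 ]
[475.8 193.9  29.1  26.8  26.6] 600.0 [ 0.602 -0.505  0.03 ]
[ 90.8 188.4  39.4  27.7  26.6] 749.0 [0.644 0.49  0.03 ]
[221.4 127.5  11.2  33.7   9.5] 303.0 [0.802 0.151 0.03 ]
[279.5  83.  559.  166.    0. ] 45672.5 [ 0.926 -0.007  0.03 ]
scene
[282.8 297.3  13.3  35.1  50.2]
[436. 291.  52.  26.  90.]
[319.3 239.4   4.9  27.3  23.2]
[292.8 230.5  32.5   4.5  77. ]
[328.5 214.   14.   13.   90. ]
[234.3 220.6  45.7  25.3  21. ]
[380.8 213.   18.6  32.5   7.1]
[233. 170.  18.  18.  90.]
```

View pics/wrist0.png

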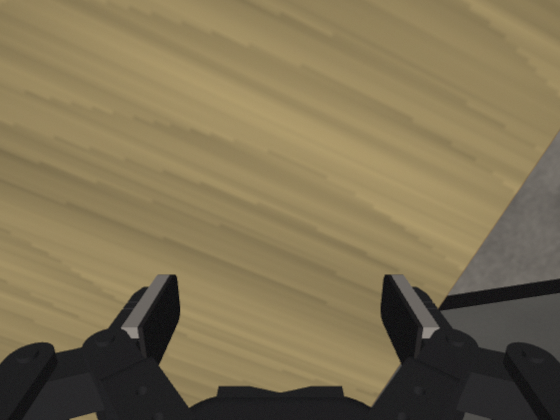

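Call:
apply_moves(
  deltas=[
    {"xyz": [0,0,-8],"delta_rot": [0,0,-8.23]},
    {"xyz": [0,0,-8],"delta_rot": [0,0,-8.23]},
    {"xyz": [0,0,-8],"delta_rot": [0,0,-8.23]},
    {"xyz": [0,0,-8],"delta_rot": [0,0,-8.23]},
    {"xyz": [0,0,-8],"delta_rot": [0,0,-8.23]},
    {"xyz": [0,0,-8],"delta_rot": [0,0,-8.23]},
    {"xyz": [0,0,-8],"delta_rot": [0,0,-8.23]},
    {"xyz": [0,0,-8],"delta_rot": [0,0,-8.23]},
  ],
)

```text
t: 0.95
eef_pos: [0.2251, -0.5016, 0.3061]
ee_rot: [[-0.006, 1.0, -0.0], [1.0, 0.006, 0.001], [0.001, -0.0, -1.0]]
contact_force: [-0.7, -0.6, 0.5]
finger_gap: 0.0853
gripper_force: 0.0
```

Call:
apply_moves(
  deltas=[
    {"xyz": [36,27,0]},
    {"xyz": [36,27,0]},
    {"xyz": [36,27,0]},
    {"xyz": [36,27,0]},
    {"xyz": [36,27,0]},
    {"xyz": [36,27,0]},
    {"xyz": [36,27,0]},
    {"xyz": [0,0,0]},
    {"xyz": [0,0,0]},
  ],
)

```text
$.deltas[0]: bad value
```

Run:
```python
from h import *
s=manip.state();print(s["t"],s["eef_pos"],s["ee_rot"][:,0])
C,im=shot("wrist","w1")
```

```text
0.95 [ 0.22511392 -0.50164343  0.30612825] [-6.02421618e-03  9.99981455e-01  8.93351470e-04]
```

Call:
apply_moves(
  deltas=[
    {"xyz": [45,0,0]},
    {"xyz": [45,0,0]},
    {"xyz": [45,0,0]},
    {"xyz": [45,0,0]},
    {"xyz": [45,0,0]},
    {"xyz": [0,0,0]},
    {"xyz": [0,0,0]},
  ],
)

```text
$.deltas[0]: bad value
```

Run:
```python
from h import *
s=manip.state();print(s["t"],s["eef_pos"],s["ee_rot"][:,0])
import pickle
C,im=shot("wrist","w2");pickle.dump(C,open("C2","wb"))
```

```text
1.0 [ 0.22528372 -0.50210403  0.30781908] [-0.00961328  0.99995204 -0.00187323]
```

View pics/w1.png

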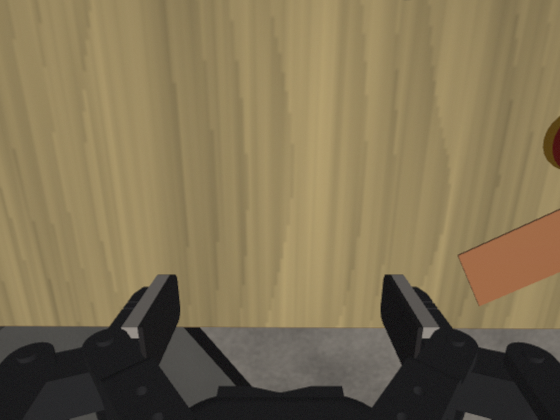

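View pics/w2.png

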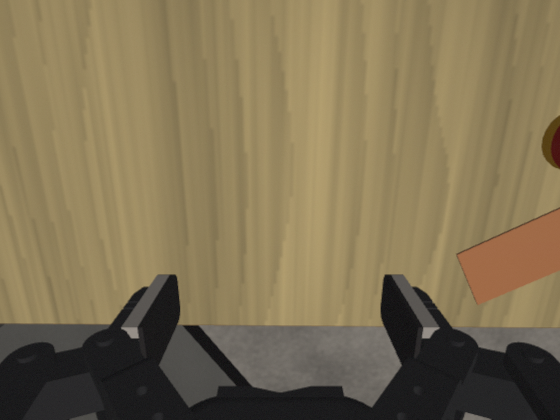

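Both wrist views show only bare bench and the orange sheet at the right, about (500,260). The translation calls were refused because every row needs delta_rot.

Call:
apply_moves(
  deltas=[
    {"xyz": [36,27,0],"delta_rot": [0,0,0]},
    {"xyz": [36,27,0],"delta_rot": [0,0,0]},
    {"xyz": [36,27,0],"delta_rot": [0,0,0]},
    {"xyz": [36,27,0],"delta_rot": [0,0,0]},
    {"xyz": [36,27,0],"delta_rot": [0,0,0]},
    {"xyz": [36,27,0],"delta_rot": [0,0,0]},
    {"xyz": [36,27,0],"delta_rot": [0,0,0]},
    {"xyz": [36,27,0],"delta_rot": [0,0,0]},
    {"xyz": [0,0,0],"delta_rot": [0,0,0]},
    {"xyz": [0,0,0],"delta_rot": [0,0,0]},
  ],
)

```text
t: 2.05
eef_pos: [0.4413, -0.2129, 0.3056]
ee_rot: [[-0.0, 1.0, -0.001], [1.0, 0.0, 0.0], [0.0, -0.001, -1.0]]
contact_force: [-0.2, 0.2, -0.5]
finger_gap: 0.0852
gripper_force: 0.0
```

Run:
```python
from h import *
import pickle
s=manip.state();print(s["t"],s["eef_pos"],s["ee_rot"][:,0])
C,im=shot("wrist","w3");pickle.dump(C,open("C3","wb"))
```

```text
2.05 [ 0.44133141 -0.21291348  0.30556289] [-4.37474086e-04  9.99999900e-01  9.09710380e-05]
```

Call:
apply_moves(
  deltas=[
    {"xyz": [45,5,0],"delta_rot": [0,0,0]},
    {"xyz": [45,5,0],"delta_rot": [0,0,0]},
    {"xyz": [45,5,0],"delta_rot": [0,0,0]},
    {"xyz": [45,5,0],"delta_rot": [0,0,0]},
    {"xyz": [45,5,0],"delta_rot": [0,0,0]},
    {"xyz": [0,0,0],"delta_rot": [0,0,0]},
    {"xyz": [0,0,0],"delta_rot": [0,0,0]},
  ],
)

```text
t: 2.8
eef_pos: [0.4659, 0.0106, 0.3061]
ee_rot: [[0.001, 1.0, -0.0], [1.0, -0.001, -0.001], [-0.001, -0.0, -1.0]]
contact_force: [0.1, 0.0, -0.4]
finger_gap: 0.0856
gripper_force: 0.0
```

Run:
```python
from h import *
import pickle
s=manip.state();print(s["t"],s["eef_pos"],s["ee_rot"][:,0])
C,im=shot("wrist","w4");pickle.dump(C,open("C4","wb"))
a=cv2.imread("pics/w3.png");cv2.imwrite("pics/w34.png",cv2.resize(np.vstack([a,im[:,:,::-1]]),(400,600)))
```

```text
2.8 [0.46594573 0.01057244 0.30608288] [ 8.62360145e-04  9.99999154e-01 -9.73494527e-04]
```

View pics/w34.png

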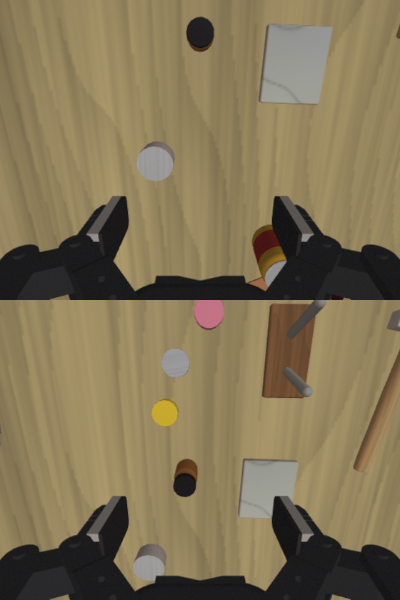

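w3 (upper half) shows the jar, the slab and the big tin. w4 (lower half) shows the small tin, the jar, the slab's corner and the stand with both pegs. One more view further left covers the cup and the far peg.

Call:
apply_moves(
  deltas=[
    {"xyz": [45,0,0],"delta_rot": [0,0,0]},
    {"xyz": [45,0,0],"delta_rot": [0,0,0]},
    {"xyz": [45,0,0],"delta_rot": [0,0,0]},
    {"xyz": [0,0,0],"delta_rot": [0,0,0]},
    {"xyz": [0,0,0],"delta_rot": [0,0,0]},
  ],
)

```text
t: 3.35
eef_pos: [0.4665, 0.1449, 0.306]
ee_rot: [[0.002, 1.0, -0.001], [1.0, -0.002, -0.001], [-0.001, -0.001, -1.0]]
contact_force: [0.1, 0.1, 0.1]
finger_gap: 0.0853
gripper_force: 0.0
```

Run:
```python
from h import *
import pickle
s=manip.state();print(s["t"],s["eef_pos"],s["ee_rot"][:,0])
C,im=shot("wrist","w5");pickle.dump(C,open("C5","wb"))
for k in "345":
    im=cv2.imread(f"pics/w{k}.png")[:,:,::-1].copy();C=pickle.load(open("C"+k,"rb"))
    print("view",k)
    for nm,lo,hi in[("grey",(0,0,110),(179,70,255)),("dark",(0,0,0),(179,255,60)),("stand",(0,110,40),(16,255,150))]:
        for c in blobs(im,lo,hi,(0,0,560,400),250):
            (x,y),(w,h),a=cv2.minAreaRect(c);print(nm,np.round([x,y,w,h,a,cv2.contourArea(c)]),np.round(plane(C,(x,y),.03),3))
```

```text
3.35 [0.46645903 0.14490563 0.30596859] [ 0.00150542  0.99999803 -0.00129313]
view 3
grey [382. 379.  14.  42.  36. 435.] [ 0.589 -0.524  0.03 ]
grey [ 219.  228.   50.   56.   65. 2166.] [ 0.364 -0.29   0.03 ]
grey [4.14e+02 9.00e+01 9.00e+01 1.17e+02 7.00e+00 9.37e+03] [ 0.588 -0.128  0.03 ]
dark [ 280.  393.   12.  133.   90. 1323.] [ 0.442 -0.55   0.03 ]
dark [  470.   337.   124.   179.    90. 11474.] [ 0.703 -0.451  0.03 ]
dark [   90.   337.   124.   180.    90. 11498.] [ 0.177 -0.453  0.03 ]
dark [ 280.   45.   42.   37.   90. 1224.] [ 0.44  -0.083  0.03 ]
stand [369. 342.  30.  47.  50. 870.] [ 0.565 -0.461  0.03 ]
view 4
grey [ 213.  370.   41.   53.   47. 1570.] [ 0.368 -0.287  0.03 ]
grey [ 376.  264.   76.   87.    6. 5030.] [ 0.589 -0.118  0.03 ]
grey [ 246.   88.   40.   39.   90. 1252.] [0.427 0.097 0.03 ]
dark [ 280.  393.   12.  132.   90. 1321.] [ 0.465 -0.328  0.03 ]
dark [  470.   337.   124.   179.    90. 11444.] [ 0.728 -0.229  0.03 ]
dark [   90.   337.   124.   180.    90. 11494.] [ 0.201 -0.23   0.03 ]
dark [258. 258.  32.  30.  90. 789.] [ 0.437 -0.109  0.0
[... 358 characters left out ...]
0.03 ]
grey [546. 153.  31.  23.  10. 606.] [0.774 0.16  0.03 ]
grey [ 192.   73.   65.   67.   61. 3350.] [0.37  0.247 0.03 ]
dark [ 280.  393.   12.  132.   90. 1322.] [ 0.466 -0.194  0.03 ]
dark [260. 354.  30.  27.  90. 666.] [ 0.437 -0.124  0.03 ]
dark [  470.   337.   124.   179.    90. 11448.] [ 0.729 -0.095  0.03 ]
dark [   90.   337.   124.   180.    90. 11491.] [ 0.202 -0.095  0.03 ]
dark [ 12. 270.  74.  14.  82. 338.] [0.118 0.009 0.03 ]
stand [262. 327.  29.  35.   2. 749.] [ 0.44  -0.079  0.03 ]
stand [ 514.  245.   14.  174.   22. 1797.] [0.761 0.044 0.03 ]
stand [ 393.  185.   58.  112.    5. 4912.] [0.6   0.121 0.03 ]
stand [464.  46.  47.  18.  17. 606.] [0.661 0.274 0.03 ]
```

View pics/w5.png

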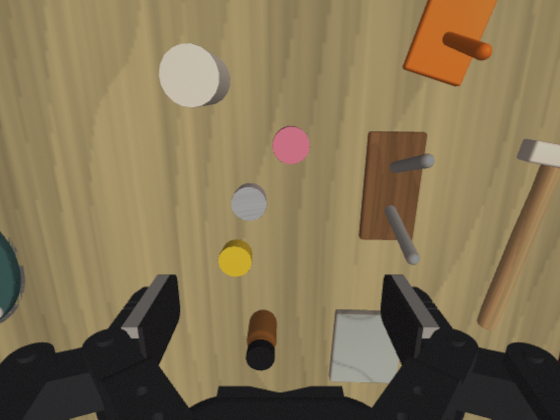

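w5 shows the cup at (190,75), the small tin at (249,202), the far peg tip at (430,160) and the near peg tip at (412,258). The stand base spans (362..425,132..240).

```bash
cat > m.py <<'E'
from h import *
import pickle
V={k:(pickle.load(open("C"+k,"rb")),cv2.imread(f"pics/w{k}.png")[:,:,::-1].copy()) for k in "345"}
def near(cs,p): return min(cs,key=lambda c:np.hypot(*(np.array(cv2.minAreaRect(c)[0])-p)))
def topface(im,c):   # bright part of blob by Otsu, ellipse centre
    g=cv2.cvtColor(im,cv2.COLOR_RGB2GRAY);m=np.zeros_like(g);cv2.drawContours(m,[c],-1,255,-1)
    v=g[m>0];t,_=cv2.threshold(v,0,255,cv2.THRESH_BINARY+cv2.THRESH_OTSU)
    b=((g>t)&(m>0)).astype(np.uint8)*255;b=cv2.morphologyEx(b,cv2.MORPH_CLOSE,np.ones((5,5)));b=cv2.morphologyEx(b,cv2.MORPH_OPEN,np.ones((3,3)))
    d=max(cv2.findContours(b,cv2.RETR_EXTERNAL,cv2.CHAIN_APPROX_NONE)[0],key=cv2.contourArea)
    return cv2.fitEllipse(cv2.convexHull(d))
E
python3 - <<'E'
from m import *
G=((0,0,110),(179,70,255));D=((0,0,0),(179,255,60))
def go(nm,obs,rng,z,f):
    P=[]
    for k,p in obs:
        C,im=V[k];c=near(blobs(im,*rng,(0,0,560,400),150),p)
        e=topface(im,c) if f else cv2.fitEllipse(cv2.convexHull(c));P.append((C,e[0]))
        print(nm,k,np.round(e[0],1),np.round(e[1],1),np.round(plane(C,e[0],z),4))
    if len(P)>1:print("  tri",np.round(tri(P[0][0],P[0][1],P[1][0],P[1][1]),4) if 0 else [np.round(q,4) for q in tri(*P[0],*P[1])])
go("big",[("3",(219,228)),("4",(213,370))],G,.036,1)
go("small",[("4",(246,88)),("5",(249,203))],G,.026,1)
go("cup",[("5",(192,73))],G,.08,1)
go("jar",[("3",(280,45)),("4",(258,258))],D,.08,0)
def rect(k,p,rng,z):
    C,im=V[k];c=near(blobs(im,*rng,(0,0,560,400),400),p)
    w=np.array([plane(C,q,z) for q in cv2.boxPoints(cv2.minAreaRect(c))]);e=np.diff(np.vstack([w,w[:1]]),axis=0)[:,:2]
    print(k,np.round(w[:,:2],4).tolist(),"c",np.round(w.mean(0),4),np.round(np.hypot(*e.T),4),np.round(np.degrees(np.arctan2(e[:,1],e[:,0])),1))
    return c
rect("3",(414,90),G,.015)
S=((0,110,40),(16,255,150))
rect("4",(404,71),S,.012);rect("5",(393,185),S,.012)
# pegs: grey-ish (low S) pixels round stand
for k,roi in(("5",(370,125,450,275)),("4",(370,0,470,140))):
    C,im=V[k]
    for c in blobs(im,(0,0,60),(179,80,255),roi,50):print(k,np.round(cv2.boundingRect(c)),np.round(cv2.minAreaRect(c)[0]),cv2.contourArea(c))
E
```

```text
big 3 [216.1 229.1] [47.7 52.5] [ 0.3622 -0.2896  0.036 ]
big 4 [207.8 375.1] [35.8 44.6] [ 0.3624 -0.2896  0.036 ]
  tri [array([ 0.3623, -0.2896,  0.036 ]), np.float64(0.0002)]
small 4 [245.   87.6] [38.1 40.8] [0.4265 0.0979 0.026 ]
small 5 [248.4 203.7] [33.5 35.8] [0.4269 0.0973 0.026 ]
  tri [array([0.4268, 0.0978, 0.0276]), np.float64(0.0004)]
cup 5 [188.5  74.8] [58.8 64.9] [0.3786 0.2429 0.08  ]
jar 3 [279.8  45.2] [37.9 42.7] [ 0.4401 -0.0891  0.08  ]
jar 4 [258.2 258.3] [31.5 33.5] [ 0.4408 -0.0844  0.08  ]
  tri [array([ 0.4402, -0.0881,  0.0724]), np.float64(0.0002)]
3 [[0.5396, -0.1872], [0.5446, -0.063], [0.6426, -0.0729], [0.6476, -0.1992]] c [ 0.5936 -0.1306  0.015 ] [0.1243 0.0985 0.1264 0.1087] [ 87.7  -5.8 -87.8 173.7]
4 [[0.5685, 0.0443], [0.5708, 0.1855], [0.6393, 0.18], [0.6451, 0.0375]] c [0.6059 0.1118 0.012 ] [0.1412 0.0688 0.1426 0.0769] [ 89.1  -4.6 -87.7 174.9]
5 [[0.5687, 0.0452], [0.5709, 0.188], [0.6403, 0.1819], [0.6455, 0.0377]] c [0.6063 0.1132 0.012 ] [0.1428 0.0697 0.1443 0.0772] [ 89.1  -5.1 -87.9 174.4]
5 [385 205  35  60] [401. 235.] 729.5
5 [390 154  45  19] [412. 164.] 494.0
4 [396  94  42  42] [416. 114.] 693.5
4 [402   0  56  54] [428.  24.] 921.0
```

Run:
```python
from m import *
G=((0,0,110),(179,70,255));S=((0,110,40),(16,255,150))
def quad(k,p,rng,z):
    C,im=V[k];c=cv2.convexHull(near(blobs(im,*rng,(0,0,560,400),400),p))
    q=cv2.approxPolyN(c,4,ensure_convex=True).reshape(-1,2) if hasattr(cv2,"approxPolyN") else cv2.approxPolyDP(c,8,True)[:,0]
    w=np.array([plane(C,a,z)[:2] for a in q]);e=np.diff(np.vstack([w,w[:1]]),axis=0)
    print(k,q.tolist(),"c",np.round(w.mean(0),4),np.round(np.hypot(*e.T),4),np.round(np.degrees(np.arctan2(e[:,1],e[:,0]))%90,1));return q
a=quad("3",(414,90),G,.015);b=quad("4",(404,71),S,.012);c=quad("5",(393,185),S,.012)
# tips: farthest contour point from foot end; tip sphere centre ~7mm inside
for k,roi in(("5",(370,125,450,275)),("4",(370,0,470,140))):
    C,im=V[k]
    for c in blobs(im,(0,0,60),(179,80,255),roi,50):
        p=c[:,0].astype(float);m=p.mean(0);d=np.linalg.svd(p-m,full_matrices=False)[2][0];d*=np.sign(d[0])
        t=(p-m)@d;tip=m+d*(t.max());print(k,np.round(tip),np.round(plane(C,tip,.101),4))
```

```text
3 [[466, 37], [446, 146], [363, 143], [376, 33]] c [ 0.5914 -0.13  ] [0.1182 0.0995 0.1187 0.0985] [87.9 88.  87.4 87.8]
4 [[443, 6], [425, 136], [366, 136], [378, 4]] c [0.6043 0.1126] [0.1375 0.0705 0.1394 0.0699] [89.3 90.  89.1 88.4]
5 [[427, 132], [412, 239], [358, 239], [368, 131]] c [0.6046 0.1136] [0.1379 0.0709 0.1391 0.0703] [89.2 90.  89.  89. ]
5 [416. 264.] [0.6099 0.0531 0.101 ]
5 [434. 159.] [0.6144 0.1658 0.101 ]
4 [435. 133.] [0.6114 0.0561 0.101 ]
4 [454.  -3.] [0.6123 0.1685 0.101 ]
```

Call:
apply_moves(
  deltas=[
    {"xyz": [-39.5,-9.5,0],"delta_rot": [0,0,0]},
    {"xyz": [-39.5,-9.5,0],"delta_rot": [0,0,0]},
    {"xyz": [-39.5,-9.5,0],"delta_rot": [0,0,0]},
    {"xyz": [-39.5,-9.5,0],"delta_rot": [0,0,0]},
    {"xyz": [-39.5,-9.5,0],"delta_rot": [0,0,0]},
    {"xyz": [-39.5,-9.5,0],"delta_rot": [0,0,0]},
    {"xyz": [-39.5,-9.5,0],"delta_rot": [0,0,0]},
    {"xyz": [-39.5,-9.5,0],"delta_rot": [0,0,0]},
    {"xyz": [-39.5,-9.5,0],"delta_rot": [0,0,0]},
    {"xyz": [-39.5,-9.5,0],"delta_rot": [0,0,0]},
    {"xyz": [-39.5,-9.5,0],"delta_rot": [0,0,0]},
    {"xyz": [0,0,0],"delta_rot": [0,0,0]},
  ],
)

```text
t: 4.6
eef_pos: [0.3583, -0.2938, 0.3055]
ee_rot: [[0.011, 1.0, -0.002], [1.0, -0.011, -0.001], [-0.001, -0.002, -1.0]]
contact_force: [0.7, 0.7, -0.1]
finger_gap: 0.0854
gripper_force: 0.0
```

Call:
apply_moves(
  deltas=[
    {"xyz": [0,0,40],"delta_rot": [0,0,0]},
    {"xyz": [0,0,40],"delta_rot": [0,0,0]},
    {"xyz": [0,0,40],"delta_rot": [0,0,0]},
    {"xyz": [0,0,40],"delta_rot": [0,0,0]},
    {"xyz": [0,0,40],"delta_rot": [0,0,0]},
    {"xyz": [0,0,0],"delta_rot": [0,0,0]},
    {"xyz": [0,0,0],"delta_rot": [0,0,0]},
  ],
)

```text
t: 5.3
eef_pos: [0.3609, -0.2887, 0.1068]
ee_rot: [[0.002, 1.0, -0.001], [1.0, -0.002, 0.0], [0.0, -0.001, -1.0]]
contact_force: [-0.1, -0.2, 0.7]
finger_gap: 0.0854
gripper_force: 0.0
```

Call:
apply_moves(
  deltas=[
    {"xyz": [-0.5,1,30],"delta_rot": [0,0,0]},
    {"xyz": [0,0,30],"delta_rot": [0,0,0]},
    {"xyz": [0,0,20],"delta_rot": [0,0,0]},
    {"xyz": [0,0,9],"delta_rot": [0,0,0]},
    {"xyz": [0,0,0],"delta_rot": [0,0,0]},
    {"xyz": [0,0,0],"delta_rot": [0,0,0]},
  ],
)

```text
t: 5.9
eef_pos: [0.364, -0.2903, 0.0197]
ee_rot: [[0.0, 1.0, 0.003], [1.0, -0.0, -0.003], [-0.003, 0.003, -1.0]]
contact_force: [-0.3, -0.0, -0.9]
finger_gap: 0.085
gripper_force: 0.0
```

Call:
apply_moves(
  deltas=[
    {"xyz": [0,0,0],"delta_rot": [0,0,0]},
    {"xyz": [0,0,0],"delta_rot": [0,0,0]},
    {"xyz": [0,0,0],"delta_rot": [0,0,0]},
    {"xyz": [0,0,0],"delta_rot": [0,0,0]},
    {"xyz": [0,0,0],"delta_rot": [0,0,0]},
    {"xyz": [0,0,0],"delta_rot": [0,0,0]},
    {"xyz": [0,0,0],"delta_rot": [0,0,0]},
    {"xyz": [0,0,0],"delta_rot": [0,0,0]},
  ],
  jaw=0.5,
  newtons=30,
)

```text
t: 6.7
eef_pos: [0.3636, -0.2899, 0.0192]
ee_rot: [[-0.0, 1.0, 0.002], [1.0, 0.0, -0.003], [-0.003, 0.002, -1.0]]
contact_force: [-1.1, 0.5, 6.4]
finger_gap: 0.062
gripper_force: 32.8
```

Call:
apply_moves(
  deltas=[
    {"xyz": [0,0,-20],"delta_rot": [0,0,0]},
    {"xyz": [0,0,-40],"delta_rot": [0,0,0]},
    {"xyz": [8,37,-20],"delta_rot": [0,0,0]},
    {"xyz": [8,37,0],"delta_rot": [0,0,0]},
    {"xyz": [8,37,0],"delta_rot": [0,0,0]},
    {"xyz": [8,37,0],"delta_rot": [0,0,0]},
    {"xyz": [8,37,0],"delta_rot": [0,0,0]},
    {"xyz": [8,37,0],"delta_rot": [0,0,0]},
    {"xyz": [0,1,0],"delta_rot": [0,0,0]},
    {"xyz": [0,0,0],"delta_rot": [0,0,0]},
    {"xyz": [0,0,0],"delta_rot": [0,0,0]},
  ],
)

```text
t: 7.8
eef_pos: [0.5845, -0.2409, 0.0968]
ee_rot: [[0.0, 1.0, -0.002], [1.0, -0.0, 0.0], [0.0, -0.002, -1.0]]
contact_force: [1.4, 0.1, -1.5]
finger_gap: 0.0621
gripper_force: 33.8
```

Call:
apply_moves(
  deltas=[
    {"xyz": [-1,2.5,30],"delta_rot": [0,0,0]},
    {"xyz": [0,0,25],"delta_rot": [0,0,0]},
    {"xyz": [0,0,15],"delta_rot": [0,0,0]},
    {"xyz": [0,0,6],"delta_rot": [0,0,0]},
    {"xyz": [0,0,0],"delta_rot": [0,0,0]},
    {"xyz": [0,0,1],"delta_rot": [0,0,0]},
    {"xyz": [0,0,0],"delta_rot": [0,0,0]},
  ],
)

```text
t: 8.5
eef_pos: [0.5889, -0.2423, 0.0217]
ee_rot: [[-0.0, 1.0, 0.002], [1.0, 0.0, -0.001], [-0.001, 0.002, -1.0]]
contact_force: [0.2, 0.2, -1.2]
finger_gap: 0.0621
gripper_force: 33.8
```

Call:
apply_moves(
  deltas=[
    {"xyz": [0,0,0],"delta_rot": [0,0,0]},
    {"xyz": [0,0,0],"delta_rot": [0,0,0]},
    {"xyz": [0,0,0],"delta_rot": [0,0,0]},
    {"xyz": [0,0,0],"delta_rot": [0,0,0]},
    {"xyz": [0,0,-20],"delta_rot": [0,0,0]},
    {"xyz": [0,0,-40],"delta_rot": [0,0,0]},
    {"xyz": [0,0,-40],"delta_rot": [0,0,0]},
    {"xyz": [0,0,-40],"delta_rot": [0,0,0]},
  ],
  jaw=1,
)

```text
t: 9.3
eef_pos: [0.5879, -0.2416, 0.1616]
ee_rot: [[-0.0, 1.0, -0.0], [1.0, 0.0, 0.0], [0.0, -0.0, -1.0]]
contact_force: [-0.3, 0.1, 0.6]
finger_gap: 0.0851
gripper_force: 0.0
```

Call:
apply_moves(
  deltas=[
    {"xyz": [42,-20,0],"delta_rot": [0,0,0]},
    {"xyz": [42,-20,0],"delta_rot": [0,0,0]},
    {"xyz": [42,-20,0],"delta_rot": [0,0,0]},
    {"xyz": [42,-20,0],"delta_rot": [0,0,0]},
    {"xyz": [42,-20,0],"delta_rot": [0,0,0]},
    {"xyz": [42,-20,0],"delta_rot": [0,0,0]},
    {"xyz": [42,-20,0],"delta_rot": [0,0,0]},
    {"xyz": [45,-21,0],"delta_rot": [0,0,0]},
    {"xyz": [0,0,10],"delta_rot": [0,0,0]},
    {"xyz": [0,0,30],"delta_rot": [0,0,0]},
    {"xyz": [0,0,30],"delta_rot": [0,0,0]},
    {"xyz": [0,0,0],"delta_rot": [0,0,0]},
  ],
)

```text
t: 10.5
eef_pos: [0.4237, 0.0965, 0.086]
ee_rot: [[-0.0, 1.0, -0.009], [1.0, 0.0, -0.001], [-0.001, -0.009, -1.0]]
contact_force: [-1.1, -0.6, -0.0]
finger_gap: 0.0853
gripper_force: 0.0
```

Run:
```python
from h import *
print(manip.state()["eef_pos"])
C,im=shot("top","t1");C2,im2=shot("scene","s1")
P=proj(C,(.588,-.242,.036));print(P)
for c in blobs(im,(0,0,90),(179,75,255),(350,150,420,260),60):
    e=cv2.fitEllipse(c);print(e,np.round(plane(C,e[0],.033),4))
```

```text
[0.42374841 0.09646936 0.08596955]
[374.88008291 201.30172508]
((375.37200927734375, 201.6166534423828), (25.319435119628906, 26.137914657592773), 46.29542541503906) [ 0.5878 -0.2438  0.033 ]
((351.9862976074219, 203.24327087402344), (4.2781572341918945, 59.83252716064453), 179.96255493164062) [ 0.5852 -0.1837  0.033 ]
```

Call:
apply_moves(
  deltas=[
    {"xyz": [1,3,30],"delta_rot": [0,0,0]},
    {"xyz": [0,0,25],"delta_rot": [0,0,0]},
    {"xyz": [0,0,14],"delta_rot": [0,0,0]},
    {"xyz": [0,0,0],"delta_rot": [0,0,0]},
    {"xyz": [0,0,0],"delta_rot": [0,0,0]},
  ],
)

```text
t: 11.1
eef_pos: [0.4317, 0.098, 0.0231]
ee_rot: [[0.0, 1.0, 0.003], [1.0, -0.0, 0.0], [0.0, 0.003, -1.0]]
contact_force: [-0.5, -0.6, 0.8]
finger_gap: 0.0854
gripper_force: 0.0
```

Call:
apply_moves(
  deltas=[
    {"xyz": [0,0,0],"delta_rot": [0,0,0]},
    {"xyz": [0,0,0],"delta_rot": [0,0,0]},
    {"xyz": [0,0,0],"delta_rot": [0,0,0]},
    {"xyz": [0,0,0],"delta_rot": [0,0,0]},
    {"xyz": [0,0,0],"delta_rot": [0,0,0]},
    {"xyz": [0,0,0],"delta_rot": [0,0,0]},
    {"xyz": [0,0,0],"delta_rot": [0,0,0]},
    {"xyz": [0,0,0],"delta_rot": [0,0,0]},
  ],
  jaw=0.3,
  newtons=25,
)

```text
t: 11.9
eef_pos: [0.4309, 0.0983, 0.0225]
ee_rot: [[-0.0, 1.0, 0.002], [1.0, 0.0, -0.0], [-0.0, 0.002, -1.0]]
contact_force: [-1.3, -1.0, 5.3]
finger_gap: 0.0416
gripper_force: 25.1
```

Call:
apply_moves(
  deltas=[
    {"xyz": [0,0,-20],"delta_rot": [0,0,0]},
    {"xyz": [0,0,-40],"delta_rot": [0,0,0]},
    {"xyz": [-20,9,-40],"delta_rot": [0,0,0]},
    {"xyz": [-40,18.5,0],"delta_rot": [0,0,0]},
    {"xyz": [-40,18.5,0],"delta_rot": [0,0,0]},
    {"xyz": [-40,18.5,0],"delta_rot": [0,0,0]},
    {"xyz": [-40,18.5,0],"delta_rot": [0,0,0]},
    {"xyz": [-40,18.5,0],"delta_rot": [0,0,0]},
    {"xyz": [-40,18.5,0],"delta_rot": [0,0,0]},
    {"xyz": [-40,18.5,0],"delta_rot": [0,0,0]},
    {"xyz": [-40,18.5,0],"delta_rot": [0,0,0]},
    {"xyz": [0,0,0],"delta_rot": [0,0,0]},
  ],
)

```text
t: 13.1
eef_pos: [0.5879, -0.2469, 0.1195]
ee_rot: [[0.005, 1.0, -0.001], [1.0, -0.005, -0.002], [-0.002, -0.001, -1.0]]
contact_force: [-0.2, -0.1, -0.2]
finger_gap: 0.0415
gripper_force: 25.7
```

Call:
apply_moves(
  deltas=[
    {"xyz": [0,0,20],"delta_rot": [0,0,0]},
    {"xyz": [0,0,10],"delta_rot": [0,0,0]},
    {"xyz": [0,0,0],"delta_rot": [0,0,0]},
    {"xyz": [0,0,0],"delta_rot": [0,0,0]},
  ],
)

```text
t: 13.5
eef_pos: [0.5868, -0.2409, 0.0911]
ee_rot: [[-0.001, 1.0, -0.001], [1.0, 0.001, 0.0], [0.0, -0.001, -1.0]]
contact_force: [0.6, 0.2, 0.1]
finger_gap: 0.0418
gripper_force: 25.7
```

Call:
apply_moves(
  deltas=[
    {"xyz": [-1,0,15],"delta_rot": [0,0,0]},
    {"xyz": [0,0,11],"delta_rot": [0,0,0]},
    {"xyz": [0,0,0],"delta_rot": [0,0,0]},
    {"xyz": [0,0,0],"delta_rot": [0,0,0]},
  ],
)

```text
t: 13.9
eef_pos: [0.5867, -0.2425, 0.0645]
ee_rot: [[-0.0, 1.0, -0.001], [1.0, 0.0, 0.001], [0.001, -0.001, -1.0]]
contact_force: [1.9, 0.5, -0.5]
finger_gap: 0.0419
gripper_force: 25.7
```

Call:
apply_moves(
  deltas=[
    {"xyz": [0,1,4],"delta_rot": [0,0,0]},
    {"xyz": [0,0,1.5],"delta_rot": [0,0,0]},
    {"xyz": [0,0,0],"delta_rot": [0,0,0]},
    {"xyz": [0,0,0],"delta_rot": [0,0,0]},
  ],
)

```text
t: 14.3
eef_pos: [0.5883, -0.2429, 0.06]
ee_rot: [[-0.0, 1.0, 0.0], [1.0, 0.0, -0.0], [-0.0, 0.0, -1.0]]
contact_force: [-0.2, -0.6, -0.8]
finger_gap: 0.042
gripper_force: 25.7
```

Call:
apply_moves(
  deltas=[
    {"xyz": [0,0,0],"delta_rot": [0,0,0]},
    {"xyz": [0,0,0],"delta_rot": [0,0,0]},
    {"xyz": [0,0,0],"delta_rot": [0,0,0]},
    {"xyz": [0,0,0],"delta_rot": [0,0,0]},
    {"xyz": [0,0,0],"delta_rot": [0,0,0]},
    {"xyz": [0,0,-30],"delta_rot": [0,0,0]},
    {"xyz": [0,0,-40],"delta_rot": [0,0,0]},
    {"xyz": [0,0,-40],"delta_rot": [0,0,0]},
    {"xyz": [0,0,0],"delta_rot": [0,0,0]},
  ],
  jaw=1,
)

```text
t: 15.2
eef_pos: [0.5914, -0.2444, 0.1786]
ee_rot: [[-0.0, 1.0, 0.013], [1.0, 0.0, -0.007], [-0.007, 0.013, -1.0]]
contact_force: [0.5, -1.1, 1.0]
finger_gap: 0.0854
gripper_force: 0.0
```

Call:
apply_moves(
  deltas=[
    {"xyz": [32,-30,0],"delta_rot": [0,0,0]},
    {"xyz": [32,-30,0],"delta_rot": [0,0,0]},
    {"xyz": [32,-30,0],"delta_rot": [0,0,0]},
    {"xyz": [32,-30,0],"delta_rot": [0,0,0]},
    {"xyz": [28,-29,0],"delta_rot": [0,0,0]},
    {"xyz": [0,0,10],"delta_rot": [0,0,0]},
    {"xyz": [0,0,20],"delta_rot": [0,0,0]},
    {"xyz": [0,0,10],"delta_rot": [0,0,0]},
    {"xyz": [0,0,0],"delta_rot": [0,0,0]},
    {"xyz": [0,0,0],"delta_rot": [0,0,0]},
  ],
)

```text
t: 16.2
eef_pos: [0.4394, -0.0872, 0.1296]
ee_rot: [[0.0, 1.0, -0.001], [1.0, -0.0, 0.0], [0.0, -0.001, -1.0]]
contact_force: [0.5, -0.7, -0.0]
finger_gap: 0.0855
gripper_force: 0.0
```

Run:
```python
from h import *
print(manip.state()["eef_pos"])
C,im=shot("top","t2");C2,im2=shot("scene","s2")
out=[]
for K,I in((C,im),(C2,im2)):
    u,v=np.int32(proj(K,(.588,-.242,.03)));out.append(cv2.resize(I[v-45:v+45,u-60:u+60],None,fx=4,fy=4,interpolation=cv2.INTER_CUBIC))
cv2.imwrite("pics/z2.png",cv2.resize(np.hstack(out),(800,300))[:,:,::-1]);print(np.int32(proj(C,(.588,-.242,.03))))
```

```text
[ 0.43941315 -0.08720727  0.12960529]
[374 201]
```

View pics/z2.png

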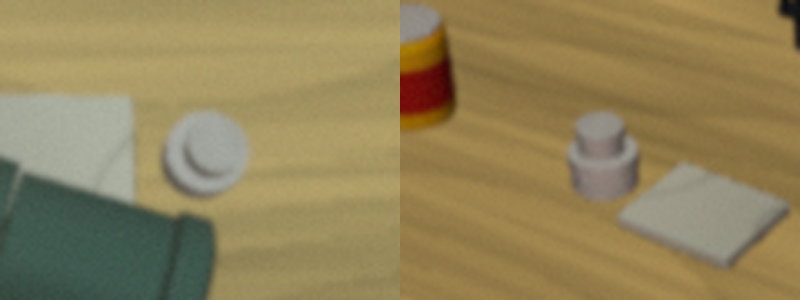

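The small tin stands on the big tin beside the slab. In the enlargements it is at about (210,150) in top view and (600,135) in the scene view. Next is the jar.

Call:
apply_moves(
  deltas=[
    {"xyz": [-0.5,0.5,30],"delta_rot": [0,0,0]},
    {"xyz": [0,0,30],"delta_rot": [0,0,0]},
    {"xyz": [0,0,24],"delta_rot": [0,0,0]},
    {"xyz": [0,0,0],"delta_rot": [0,0,0]},
    {"xyz": [0,0,0],"delta_rot": [0,0,0]},
  ],
)

```text
t: 16.8
eef_pos: [0.4402, -0.0876, 0.0465]
ee_rot: [[0.0, 1.0, 0.001], [1.0, -0.0, -0.0], [-0.0, 0.001, -1.0]]
contact_force: [0.4, -0.4, 0.1]
finger_gap: 0.0857
gripper_force: 0.0
```

Call:
apply_moves(
  deltas=[
    {"xyz": [0,0,0],"delta_rot": [0,0,0]},
    {"xyz": [0,0,0],"delta_rot": [0,0,0]},
    {"xyz": [0,0,0],"delta_rot": [0,0,0]},
    {"xyz": [0,0,0],"delta_rot": [0,0,0]},
    {"xyz": [0,0,0],"delta_rot": [0,0,0]},
    {"xyz": [0,0,0],"delta_rot": [0,0,0]},
    {"xyz": [0,0,0],"delta_rot": [0,0,0]},
    {"xyz": [0,0,0],"delta_rot": [0,0,0]},
    {"xyz": [0,0,0],"delta_rot": [0,0,0]},
  ],
  jaw=0.25,
  newtons=35,
)

```text
t: 17.7
eef_pos: [0.4406, -0.0876, 0.0473]
ee_rot: [[-0.0, 1.0, 0.002], [1.0, 0.0, -0.001], [-0.001, 0.002, -1.0]]
contact_force: [-0.6, -0.4, 6.2]
finger_gap: 0.0381
gripper_force: 35.0
```

Call:
apply_moves(
  deltas=[
    {"xyz": [0,0,-20],"delta_rot": [0,0,0]},
    {"xyz": [0,0,-35],"delta_rot": [0,0,0]},
    {"xyz": [15,32,0],"delta_rot": [0,0,0]},
    {"xyz": [15,32,0],"delta_rot": [0,0,0]},
    {"xyz": [15,32,0],"delta_rot": [0,0,0]},
    {"xyz": [15,32,0],"delta_rot": [0,0,0]},
    {"xyz": [14,29.5,0],"delta_rot": [0,0,0]},
    {"xyz": [0,0,0],"delta_rot": [0,0,0]},
    {"xyz": [0,0,25],"delta_rot": [0,0,0]},
    {"xyz": [0,0,10],"delta_rot": [0,0,0]},
    {"xyz": [0,0,0],"delta_rot": [0,0,0]},
    {"xyz": [0,0,0],"delta_rot": [0,0,0]},
  ],
)

```text
t: 18.9
eef_pos: [0.5965, -0.0136, 0.0657]
ee_rot: [[0.0, 1.0, -0.001], [1.0, -0.0, -0.0], [-0.0, -0.001, -1.0]]
contact_force: [0.1, -0.6, -0.4]
finger_gap: 0.0383
gripper_force: 36.0
```

Call:
apply_moves(
  deltas=[
    {"xyz": [0,0,10],"delta_rot": [0,0,0]},
    {"xyz": [0,0,6],"delta_rot": [0,0,0]},
    {"xyz": [0,0,1.5],"delta_rot": [0,0,0]},
    {"xyz": [0,0,0],"delta_rot": [0,0,0]},
    {"xyz": [0,0,0],"delta_rot": [0,0,0]},
  ],
)

```text
t: 19.4
eef_pos: [0.5973, -0.0133, 0.0485]
ee_rot: [[-0.0, 1.0, 0.0], [1.0, 0.0, -0.0], [-0.0, 0.0, -1.0]]
contact_force: [-0.3, -0.9, -1.5]
finger_gap: 0.0385
gripper_force: 36.0
```

Call:
apply_moves(
  deltas=[
    {"xyz": [0,0,0],"delta_rot": [0,0,0]},
    {"xyz": [0,0,0],"delta_rot": [0,0,0]},
    {"xyz": [0,0,0],"delta_rot": [0,0,0]},
    {"xyz": [0,0,0],"delta_rot": [0,0,0]},
    {"xyz": [0,0,0],"delta_rot": [0,0,0]},
    {"xyz": [0,0,-30],"delta_rot": [0,0,0]},
    {"xyz": [0,0,-40],"delta_rot": [0,0,0]},
    {"xyz": [0,0,-40],"delta_rot": [0,0,0]},
    {"xyz": [0,0,-40],"delta_rot": [0,0,0]},
    {"xyz": [0,0,-40],"delta_rot": [0,0,0]},
    {"xyz": [0,0,0],"delta_rot": [0,0,0]},
  ],
  jaw=1,
)

```text
t: 20.5
eef_pos: [0.6, -0.0136, 0.2469]
ee_rot: [[-0.0, 1.0, 0.015], [1.0, 0.0, -0.002], [-0.002, 0.015, -1.0]]
contact_force: [0.4, -0.2, 1.0]
finger_gap: 0.0851
gripper_force: 0.0
```

Call:
apply_moves(
  deltas=[
    {"xyz": [30,-40,-5],"delta_rot": [0,0,0]},
    {"xyz": [30,-40,-5],"delta_rot": [0,0,0]},
    {"xyz": [30,-40,-5],"delta_rot": [0,0,0]},
    {"xyz": [30,-40,-5],"delta_rot": [0,0,0]},
    {"xyz": [30,-40,-5],"delta_rot": [0,0,0]},
    {"xyz": [30,-20,0],"delta_rot": [0,0,0]},
    {"xyz": [20,0,0],"delta_rot": [0,0,0]},
    {"xyz": [0,0,0],"delta_rot": [0,0,0]},
    {"xyz": [0,0,0],"delta_rot": [0,0,0]},
  ],
)

```text
t: 21.4
eef_pos: [0.3779, 0.1858, 0.2627]
ee_rot: [[-0.001, 1.0, -0.001], [1.0, 0.001, -0.001], [-0.001, -0.001, -1.0]]
contact_force: [0.1, 0.1, -0.3]
finger_gap: 0.0854
gripper_force: 0.0
```

Run:
```python
from m import *
print(manip.state()["eef_pos"])
C,im=shot("wrist","w6")
P=proj(C,(.3786,.2429,.08));print(P)
G=((0,0,110),(179,70,255))
e6=topface(im,near(blobs(im,*G,(0,0,560,400),400),P));print(e6,plane(C,e6[0],.08))
C5,i5=V["5"];e5=topface(i5,near(blobs(i5,*G,(0,0,560,400),400),(192,73)))
print(tri(C5,e5[0],C,e6[0]))
```

```text
[0.37786091 0.1857984  0.26265344]
[281.74067999 122.25895248]
((281.8862609863281, 122.1285171508789), (64.37458038330078, 66.43896484375), 5.347814083099365) [0.37872653 0.24301093 0.08      ]
(array([0.37868624, 0.24293382, 0.08006133]), np.float64(0.00018143778118552092))
```

Call:
apply_moves(
  deltas=[
    {"xyz": [28.5,0.5,0],"delta_rot": [0,0,0]},
    {"xyz": [28.5,0.5,0],"delta_rot": [0,0,0]},
    {"xyz": [0,0,40],"delta_rot": [0,0,0]},
    {"xyz": [0,0,40],"delta_rot": [0,0,0]},
    {"xyz": [0,0,30],"delta_rot": [0,0,0]},
    {"xyz": [0,0,0],"delta_rot": [0,0,0]},
    {"xyz": [0,0,0],"delta_rot": [0,0,0]},
  ],
)

```text
t: 22.15
eef_pos: [0.3796, 0.2422, 0.1533]
ee_rot: [[0.002, 1.0, -0.001], [1.0, -0.002, -0.001], [-0.001, -0.001, -1.0]]
contact_force: [-0.1, -0.3, 1.4]
finger_gap: 0.0854
gripper_force: 0.0
```

Call:
apply_moves(
  deltas=[
    {"xyz": [0,0,40],"delta_rot": [0,0,0]},
    {"xyz": [0,0,40],"delta_rot": [0,0,0]},
    {"xyz": [0,0,15],"delta_rot": [0,0,0]},
    {"xyz": [0,0,0],"delta_rot": [0,0,0]},
    {"xyz": [0,0,0],"delta_rot": [0,0,0]},
  ],
)

```text
t: 22.65
eef_pos: [0.3811, 0.2435, 0.0607]
ee_rot: [[0.0, 1.0, 0.004], [1.0, -0.0, 0.002], [0.002, 0.004, -1.0]]
contact_force: [0.9, 0.3, 0.7]
finger_gap: 0.0857
gripper_force: 0.0
```

Call:
apply_moves(
  deltas=[
    {"xyz": [0,0,0],"delta_rot": [0,0,0]},
    {"xyz": [0,0,0],"delta_rot": [0,0,0]},
    {"xyz": [0,0,0],"delta_rot": [0,0,0]},
    {"xyz": [0,0,0],"delta_rot": [0,0,0]},
    {"xyz": [0,0,0],"delta_rot": [0,0,0]},
    {"xyz": [0,0,0],"delta_rot": [0,0,0]},
    {"xyz": [0,0,0],"delta_rot": [0,0,0]},
    {"xyz": [0,0,0],"delta_rot": [0,0,0]},
  ],
  jaw=0.45,
  newtons=25,
)

```text
t: 23.45
eef_pos: [0.3805, 0.2436, 0.0605]
ee_rot: [[-0.0, 1.0, 0.004], [1.0, 0.0, 0.002], [0.002, 0.004, -1.0]]
contact_force: [-0.7, -0.2, 6.1]
finger_gap: 0.0571
gripper_force: 26.5
```

Call:
apply_moves(
  deltas=[
    {"xyz": [0,0,-20],"delta_rot": [0,0,0]},
    {"xyz": [0,0,-40],"delta_rot": [0,0,0]},
    {"xyz": [0,0,-40],"delta_rot": [0,0,0]},
    {"xyz": [0,0,-40],"delta_rot": [0,0,0]},
    {"xyz": [-14,37,-5],"delta_rot": [0,0,0]},
    {"xyz": [-14,37,0],"delta_rot": [0,0,0]},
    {"xyz": [-15,37,0],"delta_rot": [0,0,0]},
    {"xyz": [-15,37,0],"delta_rot": [0,0,0]},
    {"xyz": [-15,37,0],"delta_rot": [0,0,0]},
    {"xyz": [-15,38,0],"delta_rot": [0,0,0]},
    {"xyz": [0,0,0],"delta_rot": [0,0,0]},
    {"xyz": [0,0,0],"delta_rot": [0,0,0]},
  ],
)

```text
t: 24.65
eef_pos: [0.6023, 0.1545, 0.2022]
ee_rot: [[0.001, 1.0, -0.002], [1.0, -0.001, -0.0], [-0.0, -0.002, -1.0]]
contact_force: [0.1, 1.0, -0.8]
finger_gap: 0.057
gripper_force: 27.3
```

Call:
apply_moves(
  deltas=[
    {"xyz": [1,3,15],"delta_rot": [0,0,0]},
    {"xyz": [0,0,20],"delta_rot": [0,0,0]},
    {"xyz": [0,0,20],"delta_rot": [0,0,0]},
    {"xyz": [0,0,0],"delta_rot": [0,0,0]},
    {"xyz": [0,0,0],"delta_rot": [0,0,0]},
  ],
)

```text
t: 25.15
eef_pos: [0.604, 0.1567, 0.1478]
ee_rot: [[-0.001, 1.0, -0.001], [1.0, 0.001, -0.0], [-0.0, -0.001, -1.0]]
contact_force: [0.0, 0.6, -1.0]
finger_gap: 0.057
gripper_force: 27.3
```

Run:
```python
from h import *
C,im=shot("scene","s3");u,v=np.int32(proj(C,(.605,.12,.08)))
cv2.imwrite("pics/z3.png",cv2.resize(im[v-70:v+70,u-90:u+90],None,fx=4,fy=4)[:,:,::-1])
```

```text
(no output)
```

View pics/z3.png

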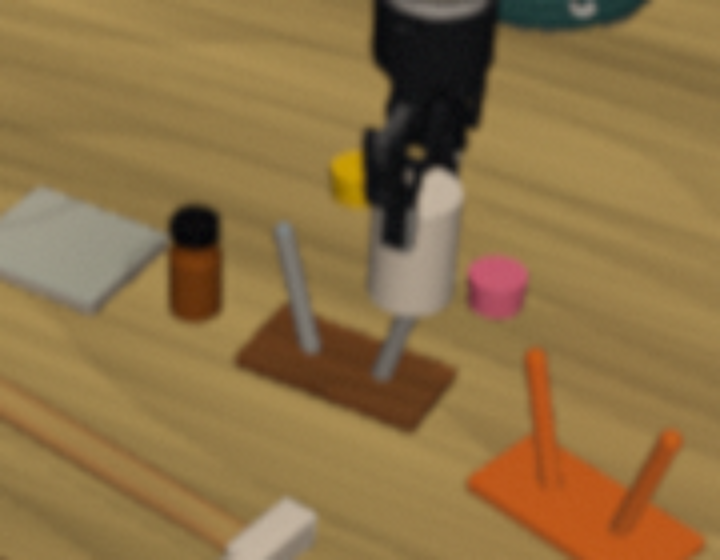

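The cup, at about (415,250) in the crop, is over the far peg, which enters its mouth. The jar stands at (195,265) between the slab and the stand. Lowering on.

Call:
apply_moves(
  deltas=[
    {"xyz": [0,1,20],"delta_rot": [0,0,0]},
    {"xyz": [0,0,18],"delta_rot": [0,0,0]},
    {"xyz": [0,0,10],"delta_rot": [0,0,0]},
    {"xyz": [0,0,0],"delta_rot": [0,0,0]},
    {"xyz": [0,0,0],"delta_rot": [0,0,0]},
  ],
)

```text
t: 25.7
eef_pos: [0.6066, 0.1561, 0.1013]
ee_rot: [[-0.0, 1.0, 0.002], [1.0, 0.0, 0.0], [0.0, 0.002, -1.0]]
contact_force: [-0.2, -0.7, -0.0]
finger_gap: 0.0573
gripper_force: 27.3
```

Call:
apply_moves(
  deltas=[
    {"xyz": [0,0,4],"delta_rot": [0,0,0]},
    {"xyz": [0,0,3],"delta_rot": [0,0,0]},
    {"xyz": [0,0,1],"delta_rot": [0,0,0]},
    {"xyz": [0,0,0],"delta_rot": [0,0,0]},
    {"xyz": [0,0,0],"delta_rot": [0,0,0]},
  ],
)

```text
t: 26.2
eef_pos: [0.6062, 0.156, 0.0925]
ee_rot: [[-0.0, 1.0, 0.001], [1.0, 0.0, -0.0], [-0.0, 0.001, -1.0]]
contact_force: [0.2, 0.1, 0.3]
finger_gap: 0.0571
gripper_force: 27.4
```

Call:
apply_moves(
  deltas=[
    {"xyz": [0,0,0],"delta_rot": [0,0,0]},
    {"xyz": [0,0,0],"delta_rot": [0,0,0]},
    {"xyz": [0,0,0],"delta_rot": [0,0,0]},
    {"xyz": [0,0,0],"delta_rot": [0,0,0]},
    {"xyz": [0,0,0],"delta_rot": [0,0,0]},
    {"xyz": [0,0,0],"delta_rot": [0,0,0]},
    {"xyz": [0,0,-20],"delta_rot": [0,0,0]},
    {"xyz": [0,0,-35],"delta_rot": [0,0,0]},
    {"xyz": [0,0,-40],"delta_rot": [0,0,0]},
    {"xyz": [0,0,-40],"delta_rot": [0,0,0]},
    {"xyz": [0,0,-40],"delta_rot": [0,0,0]},
    {"xyz": [0,0,0],"delta_rot": [0,0,0]},
  ],
  jaw=1,
)

```text
t: 27.4
eef_pos: [0.6085, 0.1564, 0.276]
ee_rot: [[-0.0, 1.0, 0.015], [1.0, 0.0, 0.002], [0.002, 0.015, -1.0]]
contact_force: [1.3, 0.2, 0.3]
finger_gap: 0.0856
gripper_force: 0.0
```

Call:
apply_moves(
  deltas=[
    {"xyz": [-40,-18,0],"delta_rot": [0,0,0]},
    {"xyz": [-40,-18,0],"delta_rot": [0,0,0]},
    {"xyz": [-40,-18,0],"delta_rot": [0,0,0]},
    {"xyz": [-40,-18,0],"delta_rot": [0,0,0]},
    {"xyz": [-40,-18,0],"delta_rot": [0,0,0]},
    {"xyz": [-40,-18,0],"delta_rot": [0,0,0]},
    {"xyz": [-40,-18,0],"delta_rot": [0,0,0]},
    {"xyz": [0,0,0],"delta_rot": [0,0,0]},
    {"xyz": [0,0,0],"delta_rot": [0,0,0]},
  ],
)

```text
t: 28.3
eef_pos: [0.4797, -0.1247, 0.2668]
ee_rot: [[0.002, 1.0, -0.0], [1.0, -0.002, 0.001], [0.001, -0.0, -1.0]]
contact_force: [-0.3, 0.4, -0.1]
finger_gap: 0.0855
gripper_force: 0.0
```

Run:
```python
from h import *
s=manip.state();print(s["t"],s["eef_pos"])
W,iw=shot("wrist","w7");T,it=shot("top","t4");C,im=shot("scene","s4");u,v=np.int32(proj(C,(.605,.0,.06)))
a=cv2.resize(im[v-80:v+80,u-110:u+110],(560,400))
cv2.imwrite("pics/z4.png",np.vstack([cv2.resize(iw,(400,300)),cv2.resize(a,(400,290))])[:,:,::-1])
print(proj(W,(.588,-.242,.049)))
```

```text
28.3 [ 0.47968588 -0.12467435  0.26677248]
[377.30679915 279.88084248]
```

View pics/z4.png

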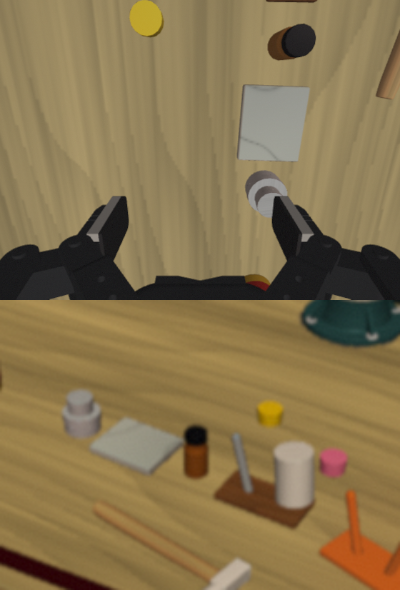

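The wrist view (upper) shows the stack beside the slab, partly behind a finger, and the jar. The scene crop (lower) shows the cup hung on the far peg at (295,475). Checking the numbers from clearer viewpoints.

Call:
apply_moves(
  deltas=[
    {"xyz": [-40,-10,-5],"delta_rot": [0,0,0]},
    {"xyz": [-40,-10,-5],"delta_rot": [0,0,0]},
    {"xyz": [-40,-10,-5],"delta_rot": [0,0,0]},
    {"xyz": [-40,-10,-5],"delta_rot": [0,0,0]},
    {"xyz": [-20,-10,-5],"delta_rot": [0,0,0]},
    {"xyz": [0,0,0],"delta_rot": [0,0,0]},
    {"xyz": [0,0,0],"delta_rot": [0,0,0]},
    {"xyz": [0,0,0],"delta_rot": [0,0,0]},
  ],
)

```text
t: 29.25
eef_pos: [0.431, -0.3025, 0.2919]
ee_rot: [[-0.003, 1.0, -0.0], [1.0, 0.003, 0.001], [0.001, -0.0, -1.0]]
contact_force: [0.8, 0.3, 0.1]
finger_gap: 0.0852
gripper_force: 0.0
```

Run:
```python
from m import *
print(manip.state()["eef_pos"])
W,iw=shot("wrist","w8");T,it=shot("top","t5");S,si=shot("scene","s5")
u,v=proj(W,(.588,-.242,.05));x,y=int(u),int(v);print(x,y)
a=cv2.resize(iw[max(y-50,0):y+50,x-60:x+60],(400,333))
u,v=np.int32(proj(S,(.605,.155,.07)));b=cv2.resize(si[v-35:v+35,u-42:u+42],(400,333))
u,v=np.int32(proj(T,(.605,.1,.07)));c=cv2.resize(it[v-35:v+35,u-42:u+42],(400,333))
d=cv2.resize(iw,(400,333))
cv2.imwrite("pics/z5.png",cv2.resize(np.vstack([np.hstack([a,b]),np.hstack([c,d])]),(720,600))[:,:,::-1])
for n,K,I,p in(("scene",S,si,(.605,.155,.07)),("top",T,it,(.605,.155,.11))):
    q=proj(K,p);k=near(blobs(I,(0,0,120),(179,70,255),(int(q[0])-30,int(q[1])-40,int(q[0])+30,int(q[1])+40)),q)
    print(n,q,cv2.minAreaRect(k),cv2.boundingRect(k))
```

```text
[ 0.43098372 -0.30251156  0.29188568]
433 115
scene [320.66422164 236.14845493] ((321.0, 237.5), (35.0, 20.0), 90.0) (311, 220, 21, 36)
top [215.59909972 191.95587741] ((216.5, 192.0), (24.0, 23.0), 90.0) (205, 180, 24, 25)
```

View pics/z5.png

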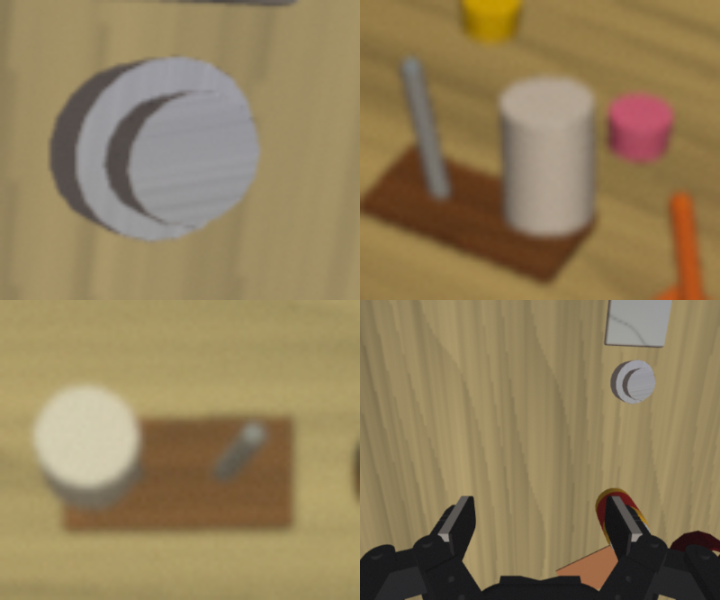

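Run:
```python
from m import *
W=cam("wrist")
iw=cv2.imread("pics/w8.png")[:,:,::-1].copy()
g=cv2.cvtColor(iw,cv2.COLOR_RGB2GRAY)
roi=(383,65,483,165)
sil=near(blobs(iw,(0,0,60),(179,70,255),roi,200),(433,115))
print("sil",cv2.boundingRect(sil),cv2.minAreaRect(sil))
for c in blobs(iw,(0,0,110),(179,70,255),roi,100):print(cv2.fitEllipse(cv2.convexHull(c)))
print("big",plane(W,(428.7,114.3),.036),"small",plane(W,(437.3,118),.062))
# predicted outlines of upright cup vs seen
a=np.linspace(0,2*np.pi,60)
for lean in(0,.13,.26):
    ax=np.array([0,np.sin(lean),np.cos(lean)]);u1=np.array([1,0,0]);u2=np.cross(ax,u1)
    top=np.array([.606,.1131+.052,.108])+ax*.004; 
    for off in(-.0095,0.):
        t=top+u2*(-off if u2[1]<0 else off);b=t-.08*ax;r=.029
        for n in("scene","top"):
            P=np.array([proj(cam(n),q+r*(np.cos(s)*u1+np.sin(s)*u2)) for q in(t,b) for s in a]);print(lean,off,n,"mouth",np.round(b,3),np.round(P.min(0),1),np.round(np.ptp(P,0),1))
```

```text
sil (390, 84, 70, 62) ((424.2059326171875, 114.82353210449219), (60.3913688659668, 69.36518096923828), 75.96376037597656)
((428.2795715332031, 114.42461395263672), (58.392704010009766, 64.67526245117188), 45.80012512207031)
big [ 0.58888983 -0.24202722  0.036     ] small [ 0.58730397 -0.24426796  0.062     ]
0 -0.0095 scene mouth [0.606 0.156 0.032] [309.1 217.2] [23.7 37.2]
0 -0.0095 top mouth [0.606 0.156 0.032] [203.2 179.7] [27.8 30.3]
0 0.0 scene mouth [0.606 0.165 0.032] [312.3 218.3] [23.9 37.3]
0 0.0 top mouth [0.606 0.165 0.032] [199.2 179.8] [28.  30.3]
0.13 -0.0095 scene mouth [0.606 0.146 0.034] [306.1 216.3] [26.8 37. ]
0.13 -0.0095 top mouth [0.606 0.146 0.034] [203.2 179.6] [31.2 30.2]
0.13 0.0 scene mouth [0.606 0.155 0.033] [309.1 217.7] [27.  37.1]
0.13 0.0 top mouth [0.606 0.155 0.033] [199.4 179.8] [31.4 30.1]
0.26 -0.0095 scene mouth [0.606 0.136 0.037] [303.3 215.3] [29.6 36.5]
0.26 -0.0095 top mouth [0.606 0.136 0.037] [203.4 179.4] [34.2 30. ]
0.26 0.0 scene mouth [0.606 0.146 0.035] [306.2 217.1] [29.8 36.6]
0.26 0.0 top mouth [0.606 0.146 0.035] [199.7 179.8] [34.3 29.9]
```

Call:
apply_moves(
  deltas=[
    {"xyz": [0,0,0],"delta_rot": [0,0,0]},
    {"xyz": [0,0,0],"delta_rot": [0,0,0]},
    {"xyz": [0,0,0],"delta_rot": [0,0,0]},
    {"xyz": [0,0,0],"delta_rot": [0,0,0]},
    {"xyz": [0,0,0],"delta_rot": [0,0,0]},
    {"xyz": [0,0,0],"delta_rot": [0,0,0]},
    {"xyz": [0,0,0],"delta_rot": [0,0,0]},
    {"xyz": [0,0,0],"delta_rot": [0,0,0]},
    {"xyz": [0,0,0],"delta_rot": [0,0,0]},
    {"xyz": [0,0,0],"delta_rot": [0,0,0]},
    {"xyz": [0,0,0],"delta_rot": [0,0,0]},
    {"xyz": [0,0,0],"delta_rot": [0,0,0]},
  ],
)

```text
t: 30.6
eef_pos: [0.4301, -0.304, 0.2922]
ee_rot: [[-0.0, 1.0, 0.0], [1.0, 0.0, -0.0], [-0.0, 0.0, -1.0]]
contact_force: [-0.5, 0.3, 0.8]
finger_gap: 0.0851
gripper_force: 0.0
```

Run:
```python
from m import *
S,si=shot("scene","s6");T,ti=shot("top","t6")
for n in("s4","s5","s6","t4","t5","t6"):
    I=cv2.imread(f"pics/{n}.png")[:,:,::-1].copy();q=proj(cam("scene" if n[0]=="s" else "top"),(.605,.155,.07))
    k=near(blobs(I,(0,0,120),(179,70,255),(int(q[0])-30,int(q[1])-40,int(q[0])+30,int(q[1])+40)),q)
    m=cv2.moments(k);print(n,round(m["m10"]/m["m00"],2),round(m["m01"]/m["m00"],2),cv2.boundingRect(k))
```

```text
s4 321.71 236.72 (311, 219, 21, 37)
s5 321.74 236.87 (311, 220, 21, 36)
s6 321.74 236.76 (311, 219, 21, 37)
t4 216.78 192.89 (205, 180, 25, 28)
t5 216.67 192.16 (205, 180, 24, 25)
t6 216.76 192.1 (205, 180, 25, 25)
```

```bash
python3 -c "
from bench import manip
print(manip.hand_in())"
```

```text
the job is handed in; nothing more can be done
None
```

The job is handed in: by my last camera measurements the tins are stacked about 2 cm from the slab, the jar stands between slab and stand, and the cup hangs at rest on the far peg, near upright rather than at the peg's 15° slant; the verdict was not shown.

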